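Lock the back of a pressed-flower display frame

ROBOT

A 6-joint arm with a two-finger parallel gripper is mounted at the origin on the work surface. World frame = base frame: x ahead of the robot, y to its left, z up, the work surface at z = 0. Lengths are in m, angles in rad, forces in N, time in s.
With the tool pointing down it reaches from about 0.375 to 0.9 m from the base axis. Payload 3.1 kg.
Tool frame: the origin (TCP) lies at the very end of the fingers, on their centre line; the grasp point (between the pads) lies 19 mm behind it; z points along the fingers, y is the line along which they close (so a half turn about z gives the same grasp; the last joint's range is limited). The gripper opens to 85 mm and grips with 20 to 120 N. Pads are 22 mm wide; open, the fingers measure 114 mm over their backs; the gripper's body (76 mm by 85 mm) begins 54 mm behind the grasp point. The pads swing forward as they close: fully open they stand 13 mm farther back than shut.
Start: joints at [0.979, 0.527, 1.433, -0, 1.181, -0.178], TCP at [0.251, 0.572, 0.231] pointing down, gripper open.
Joint ranges: [-3.08, 3.08], [-0.75, 2.2], [0.22, 2.44], [-1.43, 4.57], [0, 2.65], [-2.85, 2.85]. Speed limits (rad/s): [2.79, 2.79, 3.14, 3.14, 3.14, 3.14].

INTERFACE

Orientations are given as a rotation vector (axis times angle).
In Python, from plant import observe, read_camera, sign_off gives the robot as it stands.
- The arm moves only by the tool servo_tool, never from a script. Its argument "targets" is a list of rows, each an object with "slide": the shift along the tool's x, y, z in m, a list of three; "turn": the turn, a rotation vector about the tool's x, y, z in rad, a list of three; "claw": the closure, from 0 (fully open) to 1 (shut). A call has 1 to 12 rows; each row is the pose to reach, as a shift and turn from the pose commanded when the call began, along the tool's axes at that moment; what a row does not reach only later rows make up. A row lasts 1/10 s, in which the tool goes at most 50 mm and 8.59 degrees, less where a joint would pass 70% of its speed; a pose out of reach is approached as far as the arm can. A call with a gripper value outside its range is refused whole. The fingers move at their own pace and stop on an object; the grip force is fixed at half the most. Time passes only in rows, so rows that repeat a pose let the fingers close. It gives the time, the measured TCP pose, the force, the opening and the grip force at its end, in the units of the state.
- observe(): the state, without advancing time (a new reading comes with each control period).
- read_camera(name): name is "scene" or "top" or "wrist"; returns a dict with "frame" (384x512x3 uint8, red, green, blue), "z_map" (384x512 float32, m along the optical axis (not along the pixel's ray), 0 where there is no reading), "vertical_fov" (degrees; the focal length in pixels is half the picture's height over the tangent of half this angle, whatever the lens; pixels are square), "cx", "cy" (the principal point, pixels), "dist_coeffs" ([k1, k2, p1, p2, k3] as OpenCV has them; the pictures are not rectified), "eye" and "attitude" of the camera in the world; the wrist camera has in their place "T_tool_cam" (4x4, takes a point from camera to tool coordinates, whose origin is the TCP and whose axes are the flange's). Camera axes: x right, y down, z forward; pixel columns grow to the right and rows downward; lengths in m; the calibration is good to about 2 mm. A picture is of the moment at which its call begins: read the wrist's pose just before it.
- sign_off(): hands the job in; it is judged then, once.
The state is a dict: "time": time; "qpos": joint angles; "qd": joint speeds; "joint_efforts": joint torques, N m; "position": TCP position; "orientation": TCP orientation; "contact_force": force on the tool from outside, world axes, zero at the start; "moment": the same for the moment, N m; "finger_gap": finger opening in m; "finger_force": force on a finger pad.
Only numpy, scipy, OpenCV 4.12 (cv2) and the standard library are available. Lean on these libraries where they do the work, as an engineer would, in place of code of your own. Each camera call takes 0.05 s, during which the arm holds its last target. There are 200 camera calls.

TASK

The display frame lies face down with its plywood back up, held by four wing-headed quarter-turn studs near the corners. One stud has sprung up and its wing stands across the other three: press it fully in and only then turn it a quarter turn clockwise (seen from above) so that it stays down and its wing lies in the same direction as the others, then let go.

Things in the scene. Friction and masses are not known exactly. Their poses are not given: they have to be found in the camera images.
- frame: Display frame, face down, fixed: dark moulding 190 mm (x) by 260 mm (y), top 44 mm above the table, on a card. Its plywood back is 40 mm above the table. Origin: middle of the underside, at table height. Four studs at x +-55, y +-85 mm; which is open varies. The three locked ones are alike, but rigid, 9 mm lower, wings along the frame's y. A loose 100 x 16 x 5 mm stick lies on the panel's middle.
- stud_wing (a point): Centre of the open stud's wing, on the stud's axis; moves with it, z up. Wing 30 mm long (point x), 9 thick (point y), 18 high (9 below to 9 above the point), on a steel flange disc 40 mm across, 5 thick, its top 9 mm below the point. At the start the point is 65 mm above the table and the wing lies along the frame's x. One grip across the thickness, from above, can press and turn it.
- stud_push (a joint): How far the stud is pressed in, m: 0 = sprung up (start), 0.011 = fully in (hard stop). A spring pushes it up with 3 N at 0 rising to 6 N at 0.011. Locked, it springs back to about 0.009 and stays there; if not turned, it springs up to 0 when let go.
- stud_turn (a joint): Turn of the stud clockwise seen from above, rad: 0 = open (start), 1.571 = locked (hard stop). A cross pin under the panel blocks the turn beyond about 0.07 (do not force it) until the stud is pressed in by at least 0.009 m; it then turns easily, about 0.05 N m, and stays where it is left.

How it is judged:
By the outcome, as a careful person would: the job done as asked, in the order asked, and still so for the second after the job is handed in, with the robot touching nothing.
It also fails if it takes over 32 s, if anything falls off the work surface, if the arm or the gripper's body presses on something with over 40 N, if the wrist force passes 120 N, or if a joint passes its speed limit or range.

## Working session

There is one attempt and no reset: what is moved stays moved. The work goes in short steps, Python scripts to look and compute and a tool call to move; the robot and the scene stay as the last step left them, time stands still between calls to the robot, and variables do not carry over. Pictures are saved under pics/ and viewed, at most 10 in all, crops included, and the job is handed in when it is done.

Besides the shell and the picture viewer there is one more tool, called after "Call:" by a JSON object that holds its "fn" and its "kwargs", one argument or row to a line. servo_tool: Moves the arm, as the interface text tells. Its arguments: {"type":"object","properties":{"targets":{"type":"array","items":{"type":"object","properties":{"slide":{"type":"array","items":{"type":"number"}},"turn":{"type":"array","items":{"type":"number"}},"claw":{"type":"number"}}}}},"required":["targets"]}

```bash
mkdir -p pics; ls; cat > h.py <<'E'
import numpy as np, cv2
from scipy.spatial.transform import Rotation as R
from plant import observe, read_camera, sign_off
def K(c):
    h=c["frame"].shape[0]; f=h/2/np.tan(np.radians(c["vertical_fov"])/2)
    return np.array([[f,0,c["cx"]],[0,f,c["cy"]],[0,0,1.]])
def save(c,n): cv2.imwrite("pics/"+n,c["frame"][:,:,::-1])
def pose(c,s=None):
    if "eye" in c:
        a=np.array(c["attitude"],float)
        return (a if a.shape==(3,3) else R.from_rotvec(a).as_matrix()), np.array(c["eye"])
    T=np.eye(4);T[:3,:3]=R.from_rotvec(s["orientation"]).as_matrix();T[:3,3]=s["position"]
    T=T@np.array(c["T_tool_cam"]);return T[:3,:3],T[:3,3]
def rays(c,px,s=None):
    Rm,e=pose(c,s)
    u=cv2.undistortPoints(np.array(px,float).reshape(-1,1,2),K(c),np.array(c["dist_coeffs"]))[:,0]
    d=np.c_[u,np.ones(len(u))]@Rm.T
    return e,d
def onplane(c,px,z,s=None):
    e,d=rays(c,px,s); return e+d*((z-e[2])/d[:,2])[:,None]
def depthpts(c,px,s=None):
    e,d=rays(c,px,s); z=np.array([c["z_map"][int(round(v)),int(round(u))] for u,v in px]); return e+d*z[:,None]
E
python3 - <<'E'
from h import *
s=observe();print(s)
for n in("top","wrist"):
    c=read_camera(n);save(c,n+"0.png");print({k:v for k,v in c.items() if k not in("frame","z_map")})
E
```

```text
pics
{'time': 0.0, 'qpos': array([ 9.78465454e-01,  5.28470115e-01,  1.43392925e+00,  2.31188466e-06,
        1.18140197e+00, -1.78502535e-01]), 'qd': array([ 0.00028265, -0.00062376, -0.00048266, -0.00045198,  0.00101789,
       -0.00025424]), 'joint_efforts': array([-5.29053450e-04, -4.42353129e+01, -1.78023845e+01, -5.20066533e-05,
        8.41783796e-03,  4.36635816e-06]), 'position': array([0.25088233, 0.5716374 , 0.23032263]), 'orientation': array([-0.64524156, -3.07376454,  0.00321277]), 'contact_force': array([-0.19861651,  0.20989966,  0.08123755]), 'moment': array([ 0.05724   , -0.01813209, -0.01060126]), 'finger_force': 0.0, 'finger_gap': 0.08553920848232384}
{'vertical_fov': 52.442242273031695, 'cx': 253.02793627944266, 'cy': 196.98930878455718, 'dist_coeffs': array([-0.07534604,  0.        ,  0.        ,  0.        ,  0.        ]), 'eye': array([0.50656081, 0.0338277 , 0.72219904]), 'attitude': array([-2.17316097,  2.14989846, -0.06224574])}
{'vertical_fov': 71.11668980236995, 'cx': 252.22683418337954, 'cy': 190.36633475113734, 'dist_coeffs': array([0.01249361, 0.        , 0.        , 0.        , 0.        ]), 'T_tool_cam': array([[ 1.13456502e-04, -9.51827002e-01, -3.06635524e-01,
         7.82520857e-02],
       [ 9.99999948e-01,  2.00476420e-04, -2.52294232e-04,
         6.84501975e-04],
       [ 3.01613655e-04, -3.06635480e-01,  9.51826976e-01,
        -1.41619496e-01],
       [ 0.00000000e+00,  0.00000000e+00,  0.00000000e+00,
         1.00000000e+00]])}
```

View pics/top0.png

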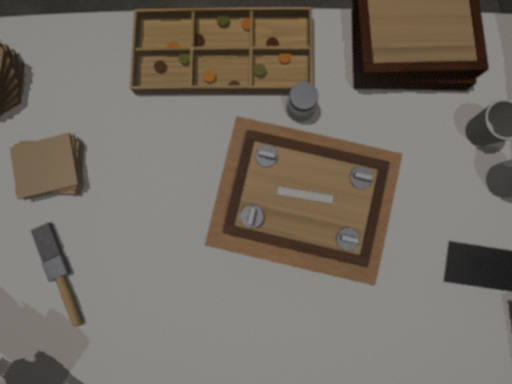

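The top view shows the frame's long axis running along the image's right. The open stud is at (252,216), and its wing stands across the locked ones at (266,155), (361,177) and (348,239). A jar stands near (302,98).

```bash
python3 - <<'E'
from h import *
c=read_camera("top");s=observe()
print(pose(c))
L=onplane(c,[(267,154),(363,177),(349,239)],.063)
# white-ish mask
hsv=cv2.cvtColor(c["frame"],cv2.COLOR_RGB2HSV)
m=((hsv[...,1]<60)&(hsv[...,2]>100)).astype(np.uint8)
roi=np.zeros_like(m);cv2.fillPoly(roi,[np.array([[245,135],[385,165],[365,260],[228,228]])],1);m&=roi
for ct in cv2.findContours(m,cv2.RETR_EXTERNAL,cv2.CHAIN_APPROX_NONE)[0]:
    if len(ct)<10: continue
    (u,v),r=cv2.minEnclosingCircle(ct);print(u,v,r,onplane(c,[(u,v)],.05)[0],depthpts(c,[(u,v)])[0])
print(L); print("open",onplane(c,[(252,215)],.074),depthpts(c,[(252,215)]))
L=L[:,:2];d=L[1]-L[0];print("long dir",np.degrees(np.arctan2(d[1],d[0])),np.linalg.norm(d), np.linalg.norm(L[2]-L[1]))
print("tool R",R.from_rotvec(s["orientation"]).as_matrix().round(3))
cr=c["frame"][125:270,205:405];cv2.imwrite("pics/crop0.png",cv2.resize(cr[:,:,::-1],None,fx=4,fy=4,interpolation=cv2.INTER_CUBIC))
E
```

```text
(array([[ 0.01208964, -0.99605435,  0.08791803],
       [-0.99947252, -0.00938695,  0.03108975],
       [-0.03014179, -0.08824752, -0.99564243]]), array([0.50656081, 0.0338277 , 0.72219904]))
347.75 238.75 11.581335067749023 [ 0.49566853 -0.10830241  0.05      ] [ 0.49593922 -0.10477017  0.06670558]
251.15383911132812 215.6923065185547 11.7393798828125 [0.5334989  0.05766022 0.05      ] [0.53265746 0.05691578 0.07099695]
305.0 194.0 28.6357421875 [ 0.57195139 -0.03498534  0.05      ] [ 0.57229475 -0.03534667  0.04647033]
360.0 181.0 9.848958015441895 [ 0.59549793 -0.13040656  0.05      ] [ 0.59598208 -0.13130061  0.04634071]
363.5 173.0 10.404426574707031 [ 0.60957173 -0.13671146  0.05      ] [ 0.60993238 -0.13730854  0.04764657]
265.9610290527344 155.1558380126953 11.54897403717041 [0.63955461 0.03308406 0.05      ] [0.63681021 0.0330994  0.0638712 ]
[[ 0.63900714  0.03133465  0.063     ]
 [ 0.60069271 -0.13245322  0.063     ]
 [ 0.49547912 -0.10765492  0.063     ]]
open [[0.53370413 0.05541523 0.074     ]] [[0.53363503 0.05536028 0.07565003]]
long dir -103.16628699934304 0.16820957403900774 0.10809650744256595
tool R [[-0.916  0.402 -0.001]
 [ 0.402  0.916 -0.001]
 [ 0.    -0.002 -1.   ]]
```

View pics/crop0.png

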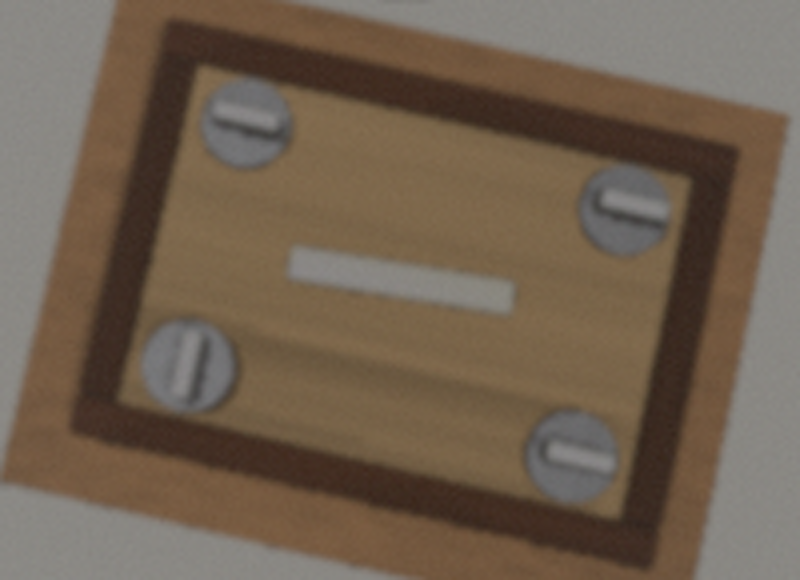

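The crop confirms it: the open stud is at lower left, its wing crosswise to the other three, and the loose stick lies mid-panel. All the positions agree with the given 170 x 110 mm spacing to about 2 mm. Next I move above the stud.

Call:
{"fn": "servo_tool", "kwargs": {
  "targets": [
    {"slide": [-0.02,-0.015,0],"turn": [0,0,0]},
    {"slide": [-0.05,-0.039,0],"turn": [0,0,-0.02]},
    {"slide": [-0.089,-0.069,0],"turn": [0,0,-0.05]},
    {"slide": [-0.128,-0.099,0.005],"turn": [0,0,-0.08]},
    {"slide": [-0.167,-0.129,0.005],"turn": [0,0,-0.1]},
    {"slide": [-0.206,-0.159,0.01],"turn": [0,0,-0.12]},
    {"slide": [-0.245,-0.189,0.01],"turn": [0,0,-0.14]},
    {"slide": [-0.284,-0.219,0.015],"turn": [0,0,-0.16]},
    {"slide": [-0.323,-0.249,0.015],"turn": [0,0,-0.183]},
    {"slide": [-0.362,-0.279,0.02],"turn": [0,0,-0.183]},
    {"slide": [-0.401,-0.309,0.02],"turn": [0,0,-0.183]},
    {"slide": [-0.435,-0.335,0.02],"turn": [0,0,-0.183]}
  ]
}}

```text
invalid input
```

```bash
python3 - <<'E'
from h import *
s=observe();c=read_camera("wrist");save(c,"w1.png");print(s["time"],s["position"],s["qpos"],s["qd"].round(3),R.from_rotvec(s["orientation"]).as_matrix().round(3))
E
```

```text
0.15 [0.25095753 0.5717886  0.23054605] [ 9.78501500e-01  5.28272218e-01  1.43360909e+00  1.88186140e-06
  1.18144859e+00 -1.78508684e-01] [ 0.001 -0.005 -0.004 -0.     0.001  0.   ] [[-0.916  0.402 -0.001]
 [ 0.402  0.916 -0.001]
 [ 0.    -0.002 -1.   ]]
```

View pics/w1.png

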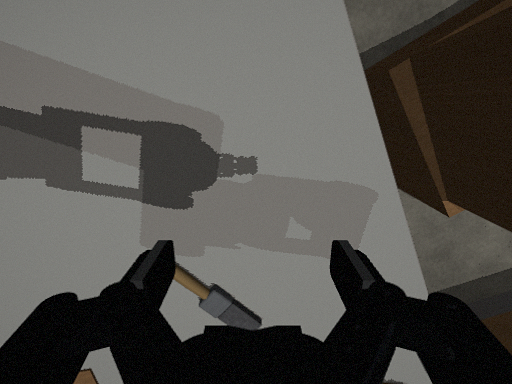

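The move was refused because the rows had no claw value, so the wrist view still shows the start pose: bare table, with the hammer at (230,305). I'll resend with claw included.

Call:
{"fn": "servo_tool", "kwargs": {
  "targets": [
    {"slide": [-0.02,-0.015,0],"turn": [0,0,0],"claw": 0},
    {"slide": [-0.05,-0.039,0],"turn": [0,0,-0.02],"claw": 0},
    {"slide": [-0.089,-0.069,0],"turn": [0,0,-0.05],"claw": 0},
    {"slide": [-0.128,-0.099,0.005],"turn": [0,0,-0.08],"claw": 0},
    {"slide": [-0.167,-0.129,0.005],"turn": [0,0,-0.1],"claw": 0},
    {"slide": [-0.206,-0.159,0.01],"turn": [0,0,-0.12],"claw": 0},
    {"slide": [-0.245,-0.189,0.01],"turn": [0,0,-0.14],"claw": 0},
    {"slide": [-0.284,-0.219,0.015],"turn": [0,0,-0.16],"claw": 0},
    {"slide": [-0.323,-0.249,0.015],"turn": [0,0,-0.183],"claw": 0},
    {"slide": [-0.362,-0.279,0.02],"turn": [0,0,-0.183],"claw": 0},
    {"slide": [-0.401,-0.309,0.02],"turn": [0,0,-0.183],"claw": 0},
    {"slide": [-0.435,-0.335,0.02],"turn": [0,0,-0.183],"claw": 0}
  ]
}}

```text
time: 1.4
position: [0.5158, 0.0882, 0.2112]
orientation: [0.363, 3.12, -0.0]
contact_force: [0.5, 0.1, -0.3]
finger_gap: 0.0852
finger_force: 0.0
```

```bash
python3 - <<'E'
from h import *
read_camera("top");read_camera("top");read_camera("top")
s=observe();c=read_camera("wrist");save(c,"w2.png");print(s["time"],s["position"],s["qpos"],s["qd"].round(3),R.from_rotvec(s["orientation"]).as_matrix().round(3))
np.savez("w2.npz",s=np.r_[s["position"],s["orientation"]],f=c["frame"],z=c["z_map"])
E
```

```text
1.55 [0.51640012 0.0881854  0.2112078 ] [-4.43254724e-02  4.18722496e-01  1.70750336e+00 -7.55468645e-05
  1.01450120e+00 -1.37943561e+00] [ 0.06  -0.015  0.049  0.018  0.017  0.008] [[-0.972  0.233  0.001]
 [ 0.233  0.972 -0.   ]
 [-0.001  0.    -1.   ]]
```

View pics/w2.png

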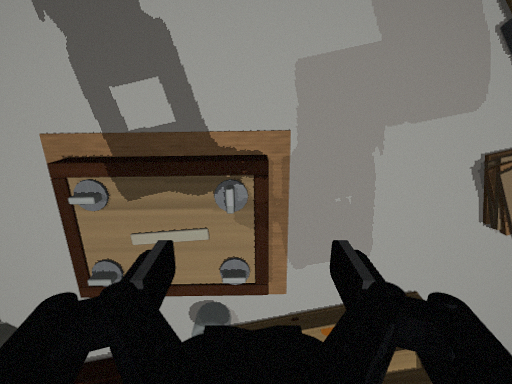

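The wrist view now shows the open stud at (230,198), its wing running along image rows. The locked studs are at (90,197), (105,275) and (235,270).

```bash
cat >> h.py <<'E'
def wing(c,s,box,zmin):
    u0,v0,u1,v1=box
    px=[(u,v) for v in range(v0,v1) for u in range(u0,u1) if c["z_map"][v,u]>0]
    P=depthpts(c,px,s);m=P[:,2]>zmin;Q=P[m];q=np.array(px,float)[m]
    r=cv2.minAreaRect(Q[:,:2].astype(np.float32)*1000)
    ca=np.array(r[0])/1000
    e,d=np.linalg.eigh(np.cov(Q[:,:2].T));a=d[:,1];ang=np.degrees(np.arctan2(a[1],a[0]))%180
    return len(Q),np.median(Q[:,2]),Q[:,:2].mean(0),ca,r[1],ang,q.mean(0)
def tri(r1,r2):
    (e1,d1),(e2,d2)=r1,r2
    A=np.c_[d1[0],-d2[0]];t=np.linalg.lstsq(A,e2-e1,rcond=None)[0]
    p,q=e1+t[0]*d1[0],e2+t[1]*d2[0];return (p+q)/2,np.linalg.norm(p-q)
E
python3 - <<'E'
from h import *
s=observe();c=read_camera("wrist");t=read_camera("top")
print(s["position"],s["qd"].round(3))
for zm in(.060,.068): 
    w=wing(c,s,(205,170,255,222),zm);print("wrist",w)
T=wing(t,None,(236,200,268,232),.062);print("top",T)
w=wing(c,s,(205,170,255,222),.068)
print("tri",tri(rays(c,[w[6]],s),rays(t,[T[6]])))
for b in((65,175,112,212),(215,255,255,288)): print("lock",wing(c,s,b,.056))
for b in((255,142,280,168),(337,226,362,252)): print("lock top",wing(t,None,b,.056))
# brightness-based blob in wrist
hsv=cv2.cvtColor(c["frame"],cv2.COLOR_RGB2HSV)[170:222,205:255]
m=((hsv[...,1]<50)&(hsv[...,2]>165)).astype(np.uint8)
for ct in cv2.findContours(m,cv2.RETR_EXTERNAL,cv2.CHAIN_APPROX_NONE)[0]:
    if len(ct)>10:
        r=cv2.minAreaRect(ct);b=cv2.boxPoints(r)+[205,170];print(r,onplane(c,b,.074,s))
E
```

```text
[0.51490401 0.08972014 0.21102637] [ 0.044 -0.011  0.026  0.004  0.003  0.   ]
wrist (239, np.float64(0.07280081619116746), array([0.53271449, 0.05949407]), array([0.53465729, 0.05874729]), (8.941808700561523, 29.93705940246582), np.float64(167.39643497010465), array([228.9874477 , 200.66527197]))
wrist (207, np.float64(0.07301201124177392), array([0.53379213, 0.05899511]), array([0.53465729, 0.05874729]), (8.941808700561523, 29.93705940246582), np.float64(167.71813235859335), array([228.71980676, 201.98550725]))
top (1020, np.float64(0.553888764395987), array([0.51347632, 0.03962399]), array([0.51381995, 0.0397341 ]), (14.293360710144043, 13.830387115478516), np.float64(3.2328514662393673), array([251.50098039, 215.49411765]))
tri (array([0.53380829, 0.05746452, 0.07015154]), np.float64(0.002685427985866917))
lock (255, np.float64(0.0635665523038349), array([ 0.49706542, -0.10512884]), array([ 0.49743817, -0.10658861]), (29.00849723815918, 9.057055473327637), np.float64(76.68951397492559), array([ 82.19607843, 200.89019608]))
lock (215, np.float64(0.06313027873718935), array([0.64024597, 0.03517782]), array([0.64121887, 0.03442751]), (29.46746253967285, 9.21592903137207), np.float64(77.51753798003536), array([232.82325581, 279.8744186 ]))
lock top (346, np.float64(0.5308752853488476), array([0.55491826, 0.03392314]), array([0.58925433, 0.02899614]), (12.688634872436523, 106.35379028320312), np.float64(173.1764464672437), array([263.42485549, 157.96531792]))
lock top (103, np.float64(0.06434176737604003), array([ 0.49616583, -0.10784342]), array([ 0.49625125, -0.10832771]), (29.867746353149414, 9.021029472351074), np.float64(77.75175708775063), array([349.25242718, 238.60194175]))
```

Call:
{"fn": "servo_tool", "kwargs": {
  "targets": [
    {"slide": [-0.013,-0.013,0.02],"turn": [0,0,0],"claw": 0},
    {"slide": [-0.026,-0.027,0.045],"turn": [0,0,-0.012],"claw": 0},
    {"slide": [-0.026,-0.027,0.07],"turn": [0,0,-0.012],"claw": 0},
    {"slide": [-0.026,-0.027,0.08],"turn": [0,0,-0.012],"claw": 0},
    {"slide": [-0.026,-0.027,0.08],"turn": [0,0,-0.012],"claw": 0},
    {"slide": [-0.026,-0.027,0.08],"turn": [0,0,-0.012],"claw": 0},
    {"slide": [-0.026,-0.027,0.08],"turn": [0,0,-0.012],"claw": 0}
  ]
}}

```text
time: 2.4
position: [0.5346, 0.059, 0.1325]
orientation: [0.341, 3.121, 0.0]
contact_force: [0.2, 0.3, -0.2]
finger_gap: 0.0854
finger_force: 0.0
```

```bash
python3 - <<'E'
from h import *
s=observe();c=read_camera("wrist");save(c,"w3.png")
print(s["position"],s["qd"].round(3),s["contact_force"])
w=wing(c,s,(200,150,300,260),.066);print(w)
Rm=R.from_rotvec(s["orientation"]).as_matrix();print(Rm.round(3))
print("tool-rel",Rm.T@(np.r_[w[3],.074]-s["position"]))
# two-view height: wing-top centre from previous wrist place
d=np.load("w2.npz");s2={"position":d["s"][:3],"orientation":d["s"][3:]};c2=dict(c,frame=d["f"],z_map=d["z"])
w2=wing(c2,s2,(205,170,255,222),.068);print("tri",tri(rays(c,[w[6]],s),rays(c2,[w2[6]],s2)))
E
```

```text
[0.53458912 0.0590183  0.13253407] [-0.006 -0.003 -0.002 -0.    -0.003 -0.001] [ 0.18383324  0.33311472 -0.19030817]
(394, np.float64(0.07280680509807176), array([0.53328868, 0.05888017]), array([0.53425641, 0.05873234]), (8.231050491333008, 29.29379653930664), np.float64(167.4542224043028), array([250.97969543, 204.31725888]))
[[-0.976  0.216  0.002]
 [ 0.216  0.976 -0.   ]
 [-0.002  0.    -1.   ]]
tool-rel [ 0.00039631 -0.00036838  0.05853321]
tri (array([0.5349362 , 0.05842268, 0.06890398]), np.float64(0.0007154641588325265))
```

View pics/w3.png

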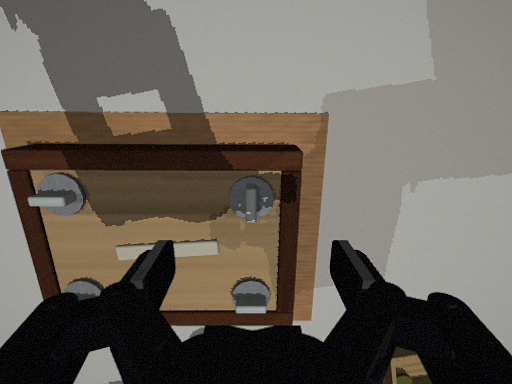

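The wrist view shows the wing at (251,204), midway between the fingers. Its height and angle check out, so I lower and grip.

Call:
{"fn": "servo_tool", "kwargs": {
  "targets": [
    {"slide": [0,0,0.025],"turn": [0,0,0],"claw": 0},
    {"slide": [0,0,0.05],"turn": [0,0,0],"claw": 0.2},
    {"slide": [0,0,0.065],"turn": [0,0,0],"claw": 0.4},
    {"slide": [0,0,0.072],"turn": [0,0,0],"claw": 0.5},
    {"slide": [0,0,0.072],"turn": [0,0,0],"claw": 0.5},
    {"slide": [0,0,0.072],"turn": [0,0,0],"claw": 0.5},
    {"slide": [0,0,0.072],"turn": [0,0,0],"claw": 0.5}
  ]
}}

```text
time: 3.15
position: [0.5348, 0.0583, 0.0604]
orientation: [0.343, 3.121, 0.0]
contact_force: [0.5, -0.1, -0.2]
finger_gap: 0.0427
finger_force: 0.0
```

```bash
python3 - <<'E'
from h import *
s=observe();c=read_camera("wrist");save(c,"w4.png")
print(s["position"],s["qd"].round(3),s["contact_force"],s["finger_gap"])
E
```

```text
[0.5348483  0.05834139 0.06037596] [-0.002 -0.     0.003  0.001 -0.001 -0.001] [ 0.4828542  -0.1397576  -0.21707621] 0.04271028118473239
```

View pics/w4.png

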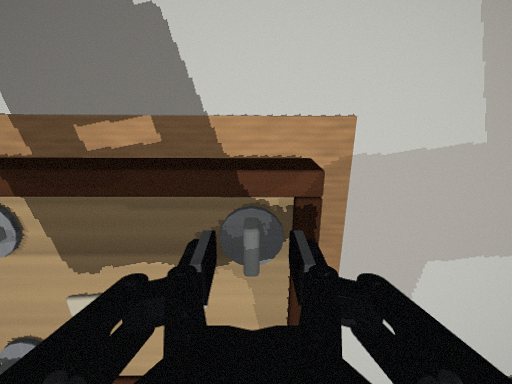

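The view shows the wing at (252,245), centred between the fingers at columns 205 and 300. Now I close.

Call:
{"fn": "servo_tool", "kwargs": {
  "targets": [
    {"slide": [0,0,0.002],"turn": [0,0,0],"claw": 0.7},
    {"slide": [0,0,0.002],"turn": [0,0,0],"claw": 0.85},
    {"slide": [0,0,0.002],"turn": [0,0,0],"claw": 1},
    {"slide": [0,0,0.002],"turn": [0,0,0],"claw": 1},
    {"slide": [0,0,0.002],"turn": [0,0,0],"claw": 1},
    {"slide": [0,0,0.002],"turn": [0,0,0],"claw": 1},
    {"slide": [0,0,0.002],"turn": [0,0,0],"claw": 1}
  ]
}}

```text
time: 3.9
position: [0.534, 0.058, 0.0574]
orientation: [-0.343, -3.123, 0.001]
contact_force: [-0.7, -5.2, 2.7]
finger_gap: 0.0071
finger_force: 61.0
```

Call:
{"fn": "servo_tool", "kwargs": {
  "targets": [
    {"slide": [0,0,0.003],"turn": [0,0,0],"claw": 1},
    {"slide": [0,0,0.006],"turn": [0,0,0],"claw": 1},
    {"slide": [0,0,0.009],"turn": [0,0,0],"claw": 1},
    {"slide": [0,0,0.01],"turn": [0,0,0],"claw": 1},
    {"slide": [0,0,0.01],"turn": [0,0,0],"claw": 1}
  ]
}}

```text
time: 4.4
position: [0.534, 0.058, 0.0472]
orientation: [-0.343, -3.123, 0.001]
contact_force: [-2.2, -5.0, 4.3]
finger_gap: 0.0072
finger_force: 61.3
```

Call:
{"fn": "servo_tool", "kwargs": {
  "targets": [
    {"slide": [0,0,0.001],"turn": [0,0,0],"claw": 1},
    {"slide": [0,0,0.002],"turn": [0,0,0],"claw": 1},
    {"slide": [0,0,0.002],"turn": [0,0,0],"claw": 1}
  ]
}}

```text
time: 4.7
position: [0.534, 0.058, 0.0466]
orientation: [0.342, 3.122, -0.001]
contact_force: [-3.2, -5.4, 15.3]
finger_gap: 0.0075
finger_force: 62.7
```

Force rose to 15 N at 10.8 mm of travel, so the stud is on its hard stop. Now the quarter turn clockwise, which is + about the tool's z since it points down.

Call:
{"fn": "servo_tool", "kwargs": {
  "targets": [
    {"slide": [0,0,0],"turn": [0,0,0.06],"claw": 1},
    {"slide": [0,0,0],"turn": [0,0,0.15],"claw": 1},
    {"slide": [0,0,0],"turn": [0,0,0.25],"claw": 1},
    {"slide": [0,0,0],"turn": [0,0,0.35],"claw": 1},
    {"slide": [0,0,0],"turn": [0,0,0.45],"claw": 1},
    {"slide": [0,0,0],"turn": [0,0,0.55],"claw": 1},
    {"slide": [0,0,0],"turn": [0,0,0.65],"claw": 1},
    {"slide": [0,0,0],"turn": [0,0,0.75],"claw": 1}
  ]
}}

```text
time: 5.5
position: [0.5342, 0.0581, 0.0466]
orientation: [1.467, 2.777, -0.0]
contact_force: [-3.1, -3.8, 14.1]
finger_gap: 0.0074
finger_force: 62.6
```

Call:
{"fn": "servo_tool", "kwargs": {
  "targets": [
    {"slide": [0,0,0],"turn": [0,0,0.1],"claw": 1},
    {"slide": [0,0,0],"turn": [0,0,0.2],"claw": 1},
    {"slide": [0,0,0],"turn": [0,0,0.3],"claw": 1},
    {"slide": [0,0,0],"turn": [0,0,0.4],"claw": 1},
    {"slide": [0,0,0],"turn": [0,0,0.5],"claw": 1},
    {"slide": [0,0,0],"turn": [0,0,0.6],"claw": 1},
    {"slide": [0,0,0],"turn": [0,0,0.7],"claw": 1},
    {"slide": [0,0,0],"turn": [0,0,0.78],"claw": 1},
    {"slide": [0,0,0],"turn": [0,0,0.82],"claw": 1},
    {"slide": [0,0,0],"turn": [0,0,0.82],"claw": 1},
    {"slide": [0,0,0],"turn": [0,0,0.82],"claw": 1}
  ]
}}

```text
time: 6.6
position: [0.5344, 0.0582, 0.0466]
orientation: [2.449, 1.966, 0.001]
contact_force: [-3.1, -3.9, 13.9]
finger_gap: 0.0077
finger_force: 62.6
```

```bash
python3 - <<'E'
from h import *
s=observe();Rm=R.from_rotvec(s["orientation"]).as_matrix();print(s["position"],"x-axis yaw",np.degrees(np.arctan2(Rm[1,0],Rm[0,0])),s["contact_force"],s["moment"],s["qpos"])
E
```

```text
[0.53444045 0.05815966 0.04663848] x-axis yaw 77.52411531812476 [-3.09946973 -3.91039956 13.93904124] [-0.73330906  0.50080289 -0.07041733] [-9.93903489e-02  6.99873575e-01  1.79007555e+00 -5.37628781e-04
  6.50145042e-01  1.18782511e-01]
```

Call:
{"fn": "servo_tool", "kwargs": {
  "targets": [
    {"slide": [0,0,0],"turn": [0,0,0.03],"claw": 1},
    {"slide": [0,0,0],"turn": [0,0,0.03],"claw": 1},
    {"slide": [0,0,-0.002],"turn": [0,0,0.02],"claw": 1},
    {"slide": [0,0,-0.003],"turn": [0,0,0.02],"claw": 1},
    {"slide": [0,0,-0.003],"turn": [0,0,0.02],"claw": 0.6},
    {"slide": [0,0,-0.003],"turn": [0,0,0.02],"claw": 0.5},
    {"slide": [0,0,-0.003],"turn": [0,0,0.02],"claw": 0.5},
    {"slide": [0,0,-0.003],"turn": [0,0,0.02],"claw": 0.5}
  ]
}}

```text
time: 7.4
position: [0.5339, 0.0587, 0.0479]
orientation: [-2.469, -1.941, 0.0]
contact_force: [-0.3, 0.1, -0.0]
finger_gap: 0.0428
finger_force: 0.0
```

Call:
{"fn": "servo_tool", "kwargs": {
  "targets": [
    {"slide": [0,0,-0.01],"turn": [0,0,0],"claw": 0.5},
    {"slide": [0,0,-0.04],"turn": [0,0,0],"claw": 0.5},
    {"slide": [0,0,-0.08],"turn": [0,0,0],"claw": 0.2},
    {"slide": [0,0,-0.12],"turn": [0,0,0],"claw": 0},
    {"slide": [0,0,-0.12],"turn": [0,0,0],"claw": 0},
    {"slide": [0,0,-0.12],"turn": [0,0,0],"claw": 0},
    {"slide": [0,0,-0.12],"turn": [0,0,0],"claw": 0},
    {"slide": [0,0,-0.12],"turn": [0,0,0],"claw": 0}
  ]
}}

```text
time: 8.2
position: [0.5329, 0.0585, 0.167]
orientation: [-2.468, -1.941, 0.004]
contact_force: [0.4, -0.1, -0.3]
finger_gap: 0.0854
finger_force: 0.0
```

```bash
python3 - <<'E'
from h import *
s=observe();c=read_camera("wrist");save(c,"w5.png")
print(s["time"],s["position"],s["contact_force"])
w=wing(c,s,(215,165,290,245),.058);print(w)
E
```

```text
8.2 [0.53287579 0.05846822 0.16704835] [ 0.37242692 -0.13204063 -0.29449126]
(290, np.float64(0.06392400218340895), array([0.53515777, 0.05911919]), array([0.53524078, 0.0583736 ]), (29.490341186523438, 8.791374206542969), np.float64(77.80296522857807), array([254.28275862, 189.26551724]))
```

View pics/w5.png

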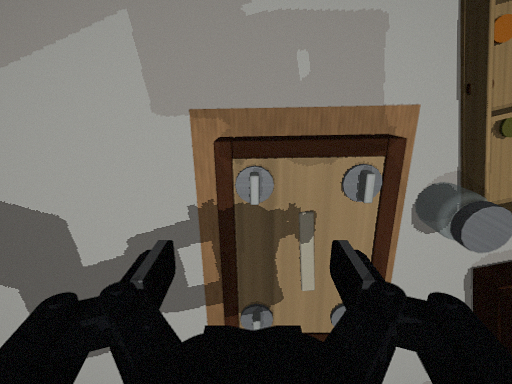

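The stud at (255,187) now lies parallel to the others. Its top is at about 64 mm, the same as the locked studs (73 mm before), and its wing angle of 77.8° matches theirs. The arm is clear.

```bash
python3 -c "
from plant import sign_off
print(sign_off())"
```

```text
the job is handed in; nothing more can be done
None
```

The sprung stud was pressed to its hard stop, turned a quarter turn clockwise and let go; it stays down with its wing in line with the other three, and the job is handed in at about 8 s with the arm clear.

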